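# Seat the cutting template on its pins

### The arm

A 7-joint arm with a two-finger parallel gripper is mounted at the origin on the work surface. World frame = base frame: x ahead of the robot, y to its left, z up, the work surface at z = 0. Lengths are in mm, angles in rad, forces in N, time in s.
With the tool pointing down it reaches from about 400 to 875 mm from the base axis. Payload 4.4 kg.
Tool frame: the origin (TCP) lies at the very end of the fingers, on their centre line; the grasp point (between the pads) lies 19 mm behind it; z points along the fingers, y is the direction in which the jaws open and shut (so a half turn about z gives the same grasp; the last joint's range is limited). The gripper opens to 85 mm and grips with 20 to 120 N. Pads are 22 mm wide; open, the fingers measure 114 mm over their backs; the gripper's body (76 mm by 85 mm) begins 54 mm behind the grasp point. The pads swing forward as they close: fully open they stand 13 mm farther back than shut.
Start: joints at [1.233, 0.628, 0.038, 1.517, -0.027, 0.996, -0.02], TCP at [174.53, -626.145, 231.313] pointing down, gripper open.
Joint ranges: [-3.06, 3.06], [-0.37, 2.12], [-1.25, 1.32], [0.18, 2.47], [-1.1, 4.24], [0.23, 1.98], [-2.94, 2.94]. Speed limits (rad/s): [2.57, 2.57, 3.14, 3.14, 3.14, 3.14, 3.14].

### API

Orientations are given as a rotation vector (axis times angle).
In Python, from cell import arm, cams gives the robot as it stands.
- The arm moves only by the tool drive_tool, never from a script. Its argument "increments" is a list of rows, each an object of numbers: "tx", "ty", "tz": the shift along the tool's x, y, z in m; "yaw": the turn about the tool's z in degrees; "hand": the gripper's target within -1 to 1 (fully open at 1, half-way at 0, shut at -1). In form: [{"tx": .., "ty": .., "tz": .., "yaw": .., "hand": ..}, ...]. A call has 1 to 5 rows; each row shifts and turns the commanded pose from where the row before left it, along the tool's axes as they then stand; what a row does not reach is not made up. A row lasts 1/8 s, in which the tool goes at most 62.5 mm and 10.7 degrees, less where a joint would pass 70% of its speed; a pose out of reach is approached as far as the arm can. A call with a gripper value outside its range is refused whole. The fingers move at their own pace and stop on an object; "grip_force" is the grip in N (left out, the last holds). Time passes only in rows, so rows that do not move let the fingers close. It gives the time, the measured TCP pose, the force and the opening at its end, in the units of the state.
- arm.get_obs(): the state, without advancing time (a new reading comes with each control period).
- cams.camera(name): name is "scene" or "top" or "wrist"; returns the picture (420x560x3 uint8, red, green, blue); there is no depth.
- cams.camera_model(name): a dict with "fovy" (degrees; the focal length in pixels is half the picture's height over the tangent of half this angle, whatever the lens; pixels are square), "cx", "cy" (the principal point, pixels), "origin" and "attitude" of the camera in the world. Camera axes: x right, y down, z forward; pixel columns grow to the right and rows downward; lengths in mm; the calibration is good to about 2 mm. A picture is of the moment at which its call begins: read the wrist's pose just before it. camera_model takes no time and is no camera call; for the wrist camera it gives the pose at the moment of the call.
- arm.sign_off(): hands the job in, once; it reports no verdict.
The state is a dict: "time_s": time; "joint_positions": joint angles; "joint_vel": joint speeds; "tau": joint torques, N m; "eef_pos": TCP position; "tcp_rot": TCP orientation; "force": force on the tool from outside, world axes, zero at the start; "moment": the same for the moment, N m; "gripper_width": finger opening in mm.
Only numpy, scipy, OpenCV 4.12 (cv2) and the standard library are available. Lean on these libraries where they do the work, as an engineer would, in place of code of your own. Each camera call takes 0.05 s, during which the arm holds its last target. There are 200 camera calls.

### The job

The white plastic cutting template has been laid down askew, propped on top of the two locating pins of the plywood jig. Without picking it up, push it with your fingertips, back against the wooden fence and along it, until its two holes drop over the two pins and it lies flat on the board. Leave the weight, spool and scissors where they are, and finish clear of everything.

Things in the scene. Friction and masses are not known exactly. Their poses are not given: they have to be found in the camera images.
- jig: Plywood board fixed to the table, 280 x 410 mm, 18 mm thick (x -135 to +145, y -205 to +205 mm), turned a little. Origin on its underside, below the centre of the seated template; x away from the robot, z up. It carries the fence and two steel pins, 12 mm in diameter, 7 mm high, the upper 3 mm tapered. Two thin black lines near the board's robot-side edge point along x straight at the pins.
- fence (a point): Middle of the fence's foot on its face towards the robot, on the board's top. The fence is a dark wooden strip, 240 mm long along the jig's y, 14 mm wide, 14 mm high; this face is 75.5 mm in +x from the seat. When the template is seated, its far long edge lies along the fence (within about 2 mm) and its two ends are flush with the fence's ends.
- template_hole0 (a point): Round hole through the template, 15 mm wide, at its x -57, y +55 mm (near its robot-side edge); the point is at the mouth, on the top face. It belongs on the left pin.
- template_hole1 (a point): Short slotted hole through the template, 15 mm by 22 mm along y, at its x -57, y -55 mm; the point is at the mouth, on the top face. It belongs on the right pin. (The long slit 7 mm wide at x +35 mm is only a cutting guide: nothing goes in it.)
- seat (a point): Point on the top face of the jig's board (18 mm above the table) where the centre of the template's underside lies when seated; axes as the jig's.
- pin_left (a point): Tip of the left pin, at the jig's x -57, y +55 mm, 7 mm above the board; the round hole belongs on it.
- pin_right (a point): Tip of the right pin, at the jig's x -57, y -55 mm, 7 mm above the board; the slotted hole belongs on it.
- template: Loose white plastic plate, 150 mm (x) by 240 mm (y), 8 mm thick, about 0.3 kg; origin at the centre of its underside; seated, its axes match the jig's. It starts 24 to 36 mm short of its seat towards the robot, up to 45 mm to either side, turned up to 0.12 rad, its robot-side edge propped up to 13 mm off the board by the pins, its far edge on the board. It slides at 2 to 12 N and drops by itself.
- weight: Small brass cylinder, 38 mm in diameter, 36 mm tall, 0.33 kg, standing loose on the jig's board behind the fence. Origin at the centre of its underside. Bystander.
- spool: Empty plastic spool lying flat on the table to the left of the jig, 90 mm in diameter, 40 mm tall. Origin at the centre of its underside. Bystander.
- scissors: Scissors lying on the table to the right of the jig, about 220 mm long, 10 mm high; origin at the pivot, on the underside, the blades along its x. Bystander.

How it is judged (in metres and radians):
On the way:
1. the template has dropped over both pins and lies flat on the board (z of template in the frame of seat below 0.0015 m and horizontal distance between template and seat below 0.004 m and angle between the y axis of template and the y axis of jig, either way round below 0.03 rad and angle between template's own z axis and vertical below 0.012 rad), for 0.2 s.
At the end, for the whole second after the job is handed in: The template lies flat on the jig's board (underside within 1.5 mm of it, tilt under 0.012 rad), both holes over their pins (centre within 4 mm of the seat, within 0.03 rad of the jig), at rest; the weight, spool and scissors are within 15 mm of where they stood (all of step 1 and linear speed of template below 0.01 m/s and distance of each of weight, spool, scissors from where it was at the start of the episode below 0.015 m); the robot touches nothing.
It fails at once if the template is lifted (its middle more than 20 mm above the board) or tipped up (z of template in the frame of seat above 0.02 m or angle between template's own z axis and vertical above 0.35 rad).
It fails at once if a bystander is disturbed (moved more than 15 mm) (distance of any of weight, spool, scissors from where it was at the start of the episode above 0.015 m).
It also fails if it takes over 51 s, if anything falls off the work surface, if the arm or the gripper's body presses on something with over 40 N, if the wrist force passes 120 N, or if a joint passes its speed limit or range.

## Working session

There is one attempt and no reset: what is moved stays moved. The work goes in short steps, Python scripts to look and compute and a tool call to move; the robot and the scene stay as the last step left them, time stands still between calls to the robot, and variables do not carry over. Pictures are saved under pics/ and viewed, about 8 in all and at most 12, crops included, and the job is handed in when it is done.

Besides the shell and the picture viewer there is one more tool, called after "Emit:" as name(argument=value, ...) on one line, values as JSON. drive_tool: Moves the arm, as the interface text tells. Its arguments: {"type":"object","properties":{"increments":{"type":"array","items":{"type":"object","properties":{"tx":{"type":"number"},"ty":{"type":"number"},"tz":{"type":"number"},"yaw":{"type":"number"},"hand":{"type":"number"}}}},"grip_force":{"type":"number"}},"required":["increments"]}

```bash
mkdir -p pics; ls; python3 - <<'E'
from cell import arm,cams
import cv2
print(arm.get_obs())
for n in ("top","scene"):
    print(n,cams.camera_model(n)); cv2.imwrite(f"pics/{n}0.png",cams.camera(n)[:,:,::-1])
E
```

```text
pics
{'time_s': 0.0, 'joint_positions': array([ 1.23322859,  0.62933356,  0.03845233,  1.5183833 , -0.02696259,
        0.9962987 , -0.01998119]), 'joint_vel': array([ 1.82176423e-04, -2.00342061e-04,  9.02114543e-06, -1.94132660e-03,
       -5.94588780e-04,  3.97092672e-04, -5.91713156e-04]), 'tau': array([ 5.60516746e-04, -5.63387203e+01,  1.22610312e+00, -1.93436569e+01,
        1.09463718e-02,  1.06313929e-02, -1.81151512e-05]), 'eef_pos': array([ 174.32391317, -625.53139783,  230.3925483 ]), 'tcp_rot': array([-3.11076648e+00, -4.25372198e-01,  5.01774534e-04]), 'force': array([ 0.46424095, -0.51342003,  0.86633627]), 'moment': array([-0.0143013 ,  0.01653351, -0.0011333 ]), 'gripper_width': 85.48289942394075}
top {'fovy': 42.52111590360932, 'cx': 276.8017732881013, 'cy': 203.27071395790898, 'origin': array([ 427.69984054,  -11.82621914, 1605.47925047]), 'attitude': array([-2.18042998,  2.15011903, -0.09430489])}
scene {'fovy': 54.188086668993115, 'cx': 275.4676435019231, 'cy': 211.83844975942802, 'origin': array([1035.37968888,  753.23168755,  777.78969295]), 'attitude': array([-0.6923231 , -2.54383375,  1.22328904])}
```

```bash
python3 - <<'E'
import cv2
a=cv2.imread("pics/top0.png"); cv2.imwrite("pics/t0.png",cv2.resize(a,(800,600),interpolation=cv2.INTER_CUBIC))
E
```

```text
(no output)
```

View pics/t0.png

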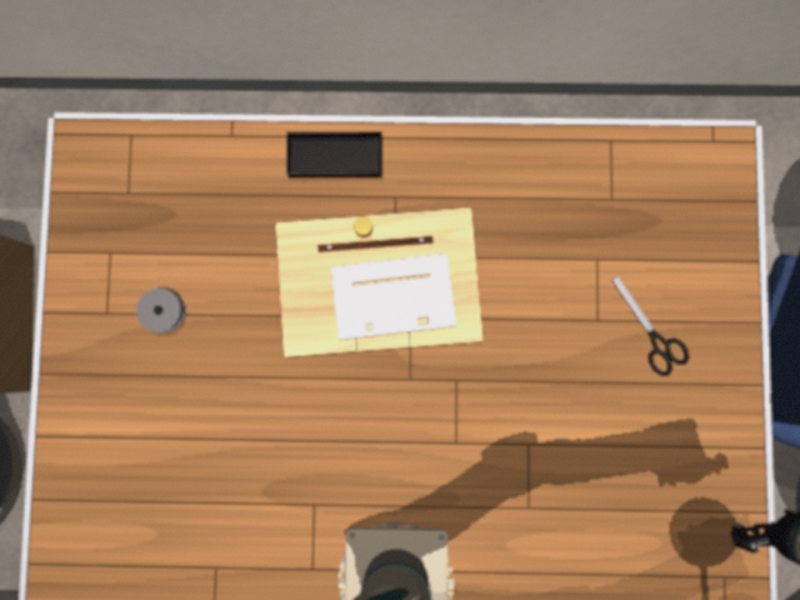

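View pics/scene0.png

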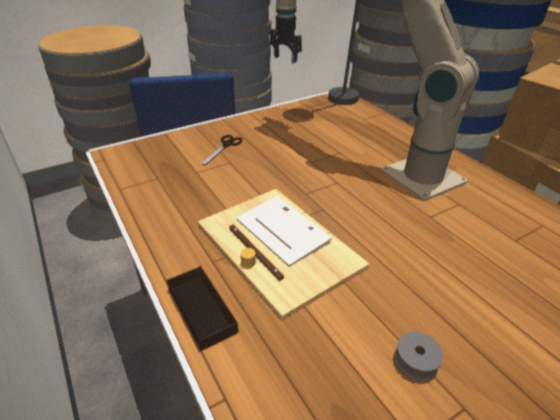

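The top view shows the board with corners near (277,222), (471,208), (482,341), (285,356) in the 800x600 copy. The template's corners are near (333,267), (447,254), (455,327), (340,340), so it lies short of the fence and to the right. The weight is at (363,227), the spool at (160,310) and the scissors at (655,335). Next I fit the outlines.

```bash
cat > h.py <<'E'
import cv2,numpy as np
from scipy.spatial.transform import Rotation as R
from scipy.optimize import least_squares
from cell import arm,cams
def K(m): f=210/np.tan(np.radians(m["fovy"]/2)); return f
def ray(m,uv,z):
    uv=np.atleast_2d(uv).astype(float); f=K(m)
    d=np.c_[(uv[:,0]-m["cx"])/f,(uv[:,1]-m["cy"])/f,np.ones(len(uv))]@R.from_rotvec(m["attitude"]).as_matrix().T
    o=np.array(m["origin"]); return (o+d*((z-o[2])/d[:,2])[:,None])[:,:2]
def proj(m,P):
    q=(np.atleast_2d(P)-m["origin"])@R.from_rotvec(m["attitude"]).as_matrix(); f=K(m)
    return np.c_[m["cx"]+f*q[:,0]/q[:,2],m["cy"]+f*q[:,1]/q[:,2]]
def quad(mask):
    c=max(cv2.findContours(mask.astype(np.uint8),cv2.RETR_EXTERNAL,cv2.CHAIN_APPROX_NONE)[0],key=cv2.contourArea)
    return cv2.boxPoints(cv2.minAreaRect(cv2.convexHull(c)))
def rect(P):   # world corners -> centre, yaw of the short axis(x), sizes
    P=np.array(P); c=P.mean(0); e=[P[1]-P[0]+P[2]-P[3],P[2]-P[1]+P[3]-P[0]]; e=[v/2 for v in e]
    e.sort(key=np.linalg.norm); x=e[0]*np.sign(e[0][0]); y=e[1]*np.sign(e[1][1])
    return c,np.arctan2(x[1],x[0]),np.arctan2(-y[0],y[1]),[np.linalg.norm(v) for v in e]
def top():
    m=cams.camera_model("top"); im=cams.camera("top"); s=4
    big=cv2.resize(im,None,fx=s,fy=s,interpolation=cv2.INTER_CUBIC)
    hsv=cv2.cvtColor(big,cv2.COLOR_RGB2HSV); H,S,V=[hsv[...,i].astype(int) for i in range(3)]
    roi=np.zeros(H.shape,bool); roi[130*s:260*s,180*s:350*s]=1
    un=lambda q:(q+.5)/s-.5
    w=roi&(S<60)&(V>170); b=roi&(((H>20)&(H<40)&(V>160)&(S>60))|w)
    return m,im,un(quad(b)),un(quad(w))
E
python3 - <<'E'
from h import *
m,im,b,w=top()
print(b,w); B=rect(ray(m,b,18)); print("board",B); print("tmpl",rect(ray(m,w,30)))
c=cv2.resize(im[140:255,185:345],None,fx=5,fy=5,interpolation=cv2.INTER_CUBIC)
for q,col in((b,(255,0,0)),(w,(0,0,255))): cv2.polylines(c,[np.int32((q-[185,140]+.5)*5)],True,col,1)
cv2.imwrite("pics/c1.png",c[:,:,::-1])
E
```

```text
[[191.42996 155.64499]
 [330.34918 144.85516]
 [337.64627 238.80539]
 [198.72705 249.59521]] [[229.52689 185.85095]
 [313.69708 175.83069]
 [319.91702 228.07831]
 [235.74683 238.09857]]
board (array([603.3280763 ,  44.47490336]), np.float64(0.09384124445001932), np.float64(0.091305575260497), [np.float64(280.6813510326809), np.float64(412.4849880023519)])
tmpl (array([572.85299916,  13.54841784]), np.float64(0.13290421617495438), np.float64(0.13252593344489189), [np.float64(154.92279229208512), np.float64(248.5053082782703)])
```

View pics/c1.png

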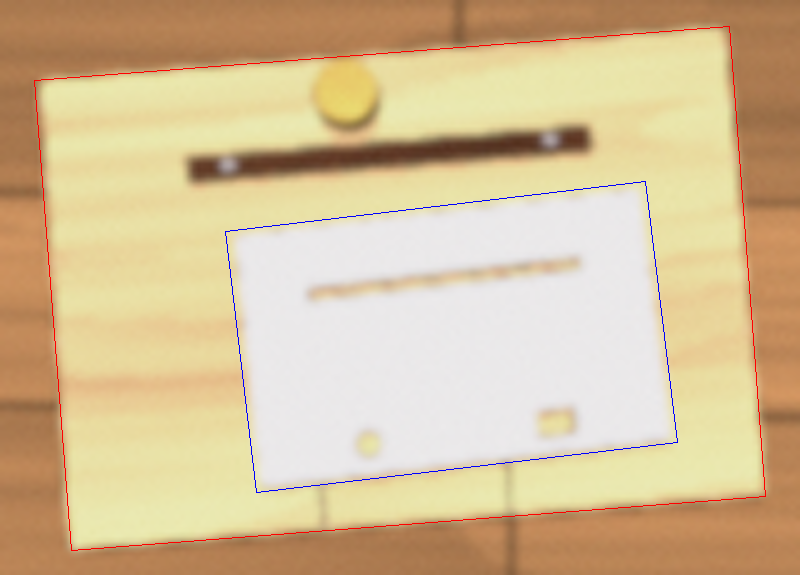

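The fits are good: the red and blue outlines lie on the board and template edges. Jig yaw is 0.092, and the seat is at about (598.3, 44.0). In the jig frame the template is 28 mm short in x, 28 mm to the right in y, and turned +0.04. I'll turn the tool to match the jig's axes and approach with the fingers shut.

Emit:
drive_tool(increments=[{"yaw":10.3,"hand":-1},{"tx":0.045,"ty":-0.04},{"tx":0.045,"ty":-0.04},{"tx":0.045,"ty":-0.04},{"tx":0.045,"ty":-0.04}])

```text
invalid input
```

Emit:
drive_tool(increments=[{"tx":0.03,"ty":-0.05},{"tx":0.03,"ty":-0.05},{"tx":0.03,"ty":-0.05},{"tx":0.02,"ty":-0.055},{"tx":0.02,"ty":-0.055}])

```text
invalid input
```

```bash
cat >> h.py <<'E'
SEAT=np.array([598.3,44.0]); YAW=0.0925
def jig(p): c,s=np.cos(YAW),np.sin(YAW); d=np.atleast_2d(p)[:,:2]-SEAT; return d@np.array([[c,-s],[s,c]])
def tcp():
    o=arm.get_obs(); M=R.from_rotvec(o["tcp_rot"]).as_matrix()
    print("t %.2f jig xy %s z %.1f toolyaw-jig deg %.2f tilt %.3f F %s w %.1f"%(o["time_s"],jig(o["eef_pos"])[0].round(1),o["eef_pos"][2],np.degrees(np.arctan2(M[1,0],M[0,0])-YAW),np.arccos(-M[2,2]),o["force"].round(1),o["gripper_width"]))
def tmpl(z=30):
    m,im,b,w=top(); r=rect(ray(m,w,z)); print("tmpl jig",jig(r[0])[0].round(1),"yaw",round((r[1]+r[2])/2-YAW,4),np.round(r[3],1))
    return im
E
python3 -c "
from h import *
tcp()"
```

```text
t 0.15 jig xy [-484.  -627.7] z 230.6 toolyaw-jig deg 10.27 tilt 0.001 F [ 0.5 -0.5 -0.4] w 85.2
```

The calls were refused, most likely because each row needs every field. I'll retry with all of them.

Emit:
drive_tool(increments=[{"tx":0,"ty":0,"tz":0,"yaw":10.3,"hand":-1},{"tx":0.045,"ty":-0.04,"tz":0,"yaw":0,"hand":-1},{"tx":0.045,"ty":-0.04,"tz":0,"yaw":0,"hand":-1},{"tx":0.045,"ty":-0.04,"tz":0,"yaw":0,"hand":-1},{"tx":0.045,"ty":-0.04,"tz":0,"yaw":0,"hand":-1}], grip_force=20)

```text
time_s: 0.78
eef_pos: [340.2, -448.7, 231.2]
tcp_rot: [-3.138, -0.144, -0.0]
force: [1.0, -0.5, -0.2]
gripper_width: -0.3
```

Emit:
drive_tool(increments=[{"tx":0.03,"ty":-0.05,"tz":0,"yaw":0,"hand":-1},{"tx":0.03,"ty":-0.05,"tz":0,"yaw":0,"hand":-1},{"tx":0.02,"ty":-0.055,"tz":0,"yaw":0,"hand":-1},{"tx":0.02,"ty":-0.055,"tz":0,"yaw":0,"hand":-1},{"tx":0.02,"ty":-0.055,"tz":0,"yaw":0,"hand":-1}])

```text
time_s: 1.4
eef_pos: [434.5, -173.5, 231.3]
tcp_rot: [3.138, 0.144, 0.001]
force: [0.4, -0.1, 0.1]
gripper_width: 0.2
```

```bash
python3 -c "
from h import *
tcp()"
```

```text
t 1.40 jig xy [-183.2 -201.4] z 231.3 toolyaw-jig deg -0.03 tilt 0.000 F [ 0.4 -0.1  0.1] w 0.2
```

Emit:
drive_tool(increments=[{"tx":0.012,"ty":-0.058,"tz":0,"yaw":0,"hand":-1},{"tx":0.012,"ty":-0.058,"tz":0,"yaw":0,"hand":-1},{"tx":0.012,"ty":-0.057,"tz":0,"yaw":0,"hand":-1},{"tx":0.011,"ty":0,"tz":0.058,"yaw":0,"hand":-1},{"tx":0,"ty":0,"tz":0.06,"yaw":0,"hand":-1}])

```text
time_s: 2.02
eef_pos: [467.3, 2.7, 112.7]
tcp_rot: [-3.138, -0.149, -0.008]
force: [1.0, -0.5, 0.3]
gripper_width: 0.4
```

Emit:
drive_tool(increments=[{"tx":0,"ty":0,"tz":0.05,"yaw":0,"hand":-1},{"tx":0,"ty":0,"tz":0.02,"yaw":0,"hand":-1},{"tx":0,"ty":0,"tz":0,"yaw":0,"hand":-1}])

```text
time_s: 2.4
eef_pos: [463.9, 1.2, 41.9]
tcp_rot: [3.138, 0.145, -0.006]
force: [-0.1, -0.1, 0.3]
gripper_width: -0.4
```

```bash
python3 -c "
from h import *
tcp(); cv2.imwrite('pics/w1.png',cams.camera('wrist')[:,:,::-1]); tcp()"
```

```text
t 2.40 jig xy [-137.8  -30.2] z 41.9 toolyaw-jig deg -0.02 tilt 0.004 F [-0.1 -0.1  0.3] w -0.4
t 2.45 jig xy [-136.8  -30.3] z 43.0 toolyaw-jig deg -0.03 tilt 0.001 F [ 0.6 -0.   0.6] w -0.2
```

View pics/w1.png

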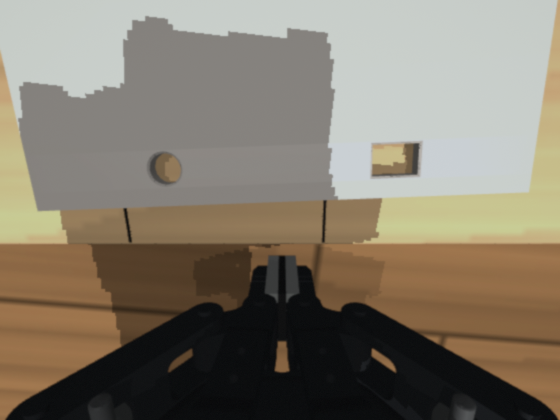

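The wrist view shows the template's robot-side edge at about row 195-208, with no pin visible in either hole. The round hole is at (167,168) and the slot at (396,159). The jig lines at columns 125 and 324 confirm the template sits about 28 mm to the right. The fingertips at (281,262) are clear and just off the board. I'll lower and push in +x.

Emit:
drive_tool(increments=[{"tx":0,"ty":0,"tz":0.0195,"yaw":0,"hand":-1},{"tx":0.01,"ty":0,"tz":0,"yaw":0,"hand":-1},{"tx":0.008,"ty":0,"tz":0,"yaw":0,"hand":-1},{"tx":0.005,"ty":0,"tz":0,"yaw":0,"hand":-1},{"tx":0.005,"ty":0,"tz":0,"yaw":0,"hand":-1}])

```text
time_s: 3.08
eef_pos: [493.1, 3.5, 25.4]
tcp_rot: [3.138, 0.144, -0.007]
force: [-3.2, -0.0, 2.8]
gripper_width: 0.4
```

Emit:
drive_tool(increments=[{"tx":0.003,"ty":0,"tz":0,"yaw":0,"hand":-1},{"tx":0.003,"ty":0,"tz":0,"yaw":0,"hand":-1},{"tx":0.003,"ty":0,"tz":0,"yaw":0,"hand":-1},{"tx":0.003,"ty":0,"tz":0,"yaw":0,"hand":-1}])

```text
time_s: 3.58
eef_pos: [506.5, 5.0, 24.9]
tcp_rot: [-3.138, -0.145, 0.003]
force: [-1.6, -0.3, -1.0]
gripper_width: 0.1
```

```bash
python3 -c "
from h import *
tcp(); cv2.imwrite('pics/w2.png',cams.camera('wrist')[:,:,::-1])"
```

```text
t 3.58 jig xy [-95.  -30.4] z 24.9 toolyaw-jig deg -0.02 tilt 0.002 F [-1.6 -0.3 -1. ] w 0.1
```

Emit:
drive_tool(increments=[{"tx":0.003,"ty":0,"tz":0,"yaw":0,"hand":-1},{"tx":0.003,"ty":0,"tz":0,"yaw":0,"hand":-1},{"tx":0.001,"ty":0,"tz":0,"yaw":0,"hand":-1}])

```text
time_s: 4.0
eef_pos: [512.2, 5.8, 24.7]
tcp_rot: [-3.138, -0.145, 0.007]
force: [-3.7, 0.4, -1.3]
gripper_width: 0.0
```

```bash
python3 -c "
from h import *
tcp(); tmpl(); cv2.imwrite('pics/w3.png',cams.camera('wrist')[:,:,::-1])"
```

```text
t 4.00 jig xy [-89.2 -30.1] z 24.7 toolyaw-jig deg -0.01 tilt 0.004 F [-3.7  0.4 -1.3] w 0.0
tmpl jig [ -3.8 -26. ] yaw 0.0588 [153.4 247.1]
```

View pics/w3.png

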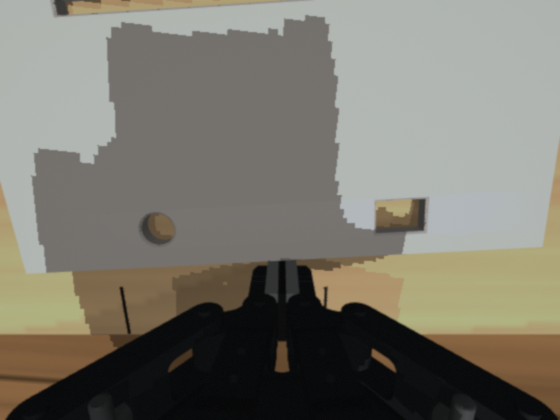

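The push works. The right far corner is at the fence, and the template is turned +0.06 and about 4 mm short at its middle. I'll push on so the fence squares it.

Emit:
drive_tool(increments=[{"tx":0.002,"ty":0,"tz":0,"yaw":0,"hand":-1},{"tx":0.002,"ty":0,"tz":0,"yaw":0,"hand":-1},{"tx":0.002,"ty":0,"tz":0,"yaw":0,"hand":-1},{"tx":0,"ty":0,"tz":0,"yaw":0,"hand":-1}])

```text
time_s: 4.6
eef_pos: [514.0, 7.0, 24.2]
tcp_rot: [-3.137, -0.146, 0.019]
force: [-8.6, 2.2, 1.9]
gripper_width: 0.3
```

```bash
python3 -c "
from h import *
tcp(); tmpl()"
```

```text
t 4.60 jig xy [-87.4 -29.1] z 24.2 toolyaw-jig deg 0.05 tilt 0.012 F [-8.6  2.2  1.9] w 0.3
tmpl jig [ -1.8 -26.2] yaw 0.0406 [153.8 247.3]
```

Emit:
drive_tool(increments=[{"tx":-0.018,"ty":0,"tz":0,"yaw":0,"hand":-1},{"tx":0,"ty":-0.045,"tz":0,"yaw":0,"hand":-1},{"tx":0,"ty":-0.045,"tz":0,"yaw":0,"hand":-1},{"tx":0.01,"ty":0,"tz":0,"yaw":0,"hand":-1},{"tx":0.003,"ty":0,"tz":0,"yaw":0,"hand":-1}])

```text
time_s: 5.28
eef_pos: [507.1, 95.2, 25.2]
tcp_rot: [-3.138, -0.145, 0.001]
force: [-1.4, 1.2, 0.6]
gripper_width: 0.2
```

Emit:
drive_tool(increments=[{"tx":0.003,"ty":0,"tz":0,"yaw":0,"hand":-1},{"tx":0.003,"ty":0,"tz":0,"yaw":0,"hand":-1},{"tx":0.001,"ty":0,"tz":0,"yaw":0,"hand":-1}])

```text
time_s: 5.65
eef_pos: [509.4, 94.1, 24.7]
tcp_rot: [3.137, 0.142, -0.015]
force: [-8.6, 0.5, 6.3]
gripper_width: 0.2
```

```bash
python3 -c "
from h import *
tcp(); tmpl()"
```

```text
t 5.65 jig xy [-83.9  58.1] z 24.7 toolyaw-jig deg -0.13 tilt 0.009 F [-8.6  0.5  6.3] w 0.2
tmpl jig [  0.7 -29.7] yaw 0.0065 [153.2 245.7]
```

Now nearly square (0.0065). One more small push, then lift away and round to the right end.

Emit:
drive_tool(increments=[{"tx":0.002,"ty":0,"tz":0,"yaw":0,"hand":-1},{"tx":0,"ty":0,"tz":0,"yaw":0,"hand":-1},{"tx":-0.02,"ty":0,"tz":0,"yaw":0,"hand":-1},{"tx":0,"ty":0,"tz":-0.055,"yaw":0,"hand":-1},{"tx":0,"ty":0.06,"tz":0,"yaw":0,"hand":-1}])

```text
time_s: 6.32
eef_pos: [504.6, 38.7, 83.1]
tcp_rot: [-3.134, -0.158, -0.012]
force: [2.8, -1.8, -0.1]
gripper_width: -0.1
```

Emit:
drive_tool(increments=[{"tx":0.02,"ty":0.06,"tz":0,"yaw":0,"hand":-1},{"tx":0.02,"ty":0.06,"tz":0,"yaw":0,"hand":-1},{"tx":0.03,"ty":0.05,"tz":0,"yaw":0,"hand":-1},{"tx":0.03,"ty":0.01,"tz":0,"yaw":0,"hand":-1},{"tx":0,"ty":0,"tz":0,"yaw":0,"hand":-1}])

```text
time_s: 6.95
eef_pos: [618.5, -137.3, 79.8]
tcp_rot: [3.137, 0.138, 0.003]
force: [0.1, 0.2, 0.0]
gripper_width: -0.0
```

```bash
python3 -c "
from h import *
tcp(); tmpl(); cv2.imwrite('pics/w4.png',cams.camera('wrist')[:,:,::-1])"
```

```text
t 6.95 jig xy [   3.4 -182.4] z 79.8 toolyaw-jig deg -0.25 tilt 0.002 F [0.1 0.2 0. ] w -0.0
tmpl jig [  0.6 -28.4] yaw -0.0 [152.3 245.9]
```

View pics/w4.png

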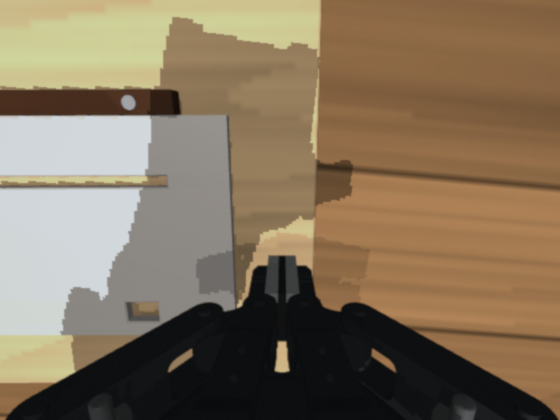

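The template lies flush along the fence, yaw about 0. Its right end at (230,115) is past the fence end at (178,100) by about 28 mm. The fingertips stand clear to its right. I'll lower and push in +y.

Emit:
drive_tool(increments=[{"tx":-0.004,"ty":0,"tz":0.04,"yaw":0,"hand":-1},{"tx":0,"ty":0,"tz":0.0155,"yaw":0,"hand":-1},{"tx":0,"ty":-0.01,"tz":0,"yaw":0,"hand":-1},{"tx":0,"ty":-0.006,"tz":0,"yaw":0,"hand":-1},{"tx":0,"ty":-0.004,"tz":0,"yaw":0,"hand":-1}])

```text
time_s: 7.68
eef_pos: [610.9, -113.6, 25.4]
tcp_rot: [-3.138, -0.146, 0.001]
force: [1.0, -0.1, -0.2]
gripper_width: -0.0
```

Emit:
drive_tool(increments=[{"tx":0,"ty":-0.004,"tz":0,"yaw":0,"hand":-1},{"tx":0,"ty":-0.004,"tz":0,"yaw":0,"hand":-1},{"tx":0,"ty":-0.003,"tz":0,"yaw":0,"hand":-1},{"tx":0,"ty":-0.003,"tz":0,"yaw":0,"hand":-1}])

```text
time_s: 8.18
eef_pos: [609.1, -101.6, 24.5]
tcp_rot: [3.137, 0.143, -0.002]
force: [0.9, -2.6, 3.2]
gripper_width: 0.0
```

```bash
python3 -c "
from h import *
tcp(); tmpl()"
```

```text
t 8.18 jig xy [  -2.7 -145.9] z 24.5 toolyaw-jig deg -0.07 tilt 0.002 F [ 0.9 -2.6  3.2] w 0.0
tmpl jig [ 0.3 -7.2] yaw -0.0051 [152.6 219. ]
```

Emit:
drive_tool(increments=[{"tx":0,"ty":-0.003,"tz":0,"yaw":0,"hand":-1},{"tx":0,"ty":-0.003,"tz":0,"yaw":0,"hand":-1},{"tx":0,"ty":-0.003,"tz":0,"yaw":0,"hand":-1},{"tx":0,"ty":-0.002,"tz":0,"yaw":0,"hand":-1}])

```text
time_s: 8.72
eef_pos: [607.5, -89.1, 24.0]
tcp_rot: [-3.138, -0.145, 0.005]
force: [1.3, -1.4, 0.8]
gripper_width: 0.0
```

```bash
python3 -c "
from h import *
tcp(); tmpl(); cv2.imwrite('pics/w5.png',cams.camera('wrist')[:,:,::-1])"
```

```text
t 8.72 jig xy [  -3.2 -133.4] z 24.0 toolyaw-jig deg -0.01 tilt 0.003 F [ 1.3 -1.4  0.8] w 0.0
tmpl jig [0.3 7. ] yaw -0.0059 [152.6 216.1]
```

View pics/w5.png

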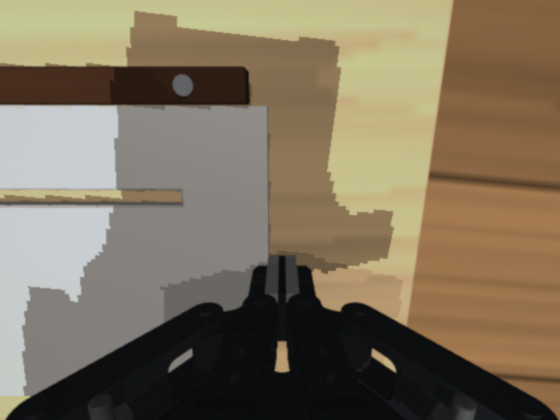

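The template's end is at column 268 and the fence's end at column 249, so about 7.5 mm remain. The far edge is still along the fence. I'll go on in small steps.

Emit:
drive_tool(increments=[{"tx":0,"ty":-0.002,"tz":0,"yaw":0,"hand":-1},{"tx":0,"ty":-0.002,"tz":0,"yaw":0,"hand":-1},{"tx":0,"ty":-0.001,"tz":0,"yaw":0,"hand":-1},{"tx":0,"ty":-0.001,"tz":0,"yaw":0,"hand":-1}])

```text
time_s: 9.32
eef_pos: [606.9, -83.2, 24.0]
tcp_rot: [-3.138, -0.145, 0.005]
force: [-0.2, -0.7, -0.9]
gripper_width: 0.1
```

```bash
python3 -c "
from h import *
tcp(); tmpl(); cv2.imwrite('pics/w6.png',cams.camera('wrist')[:,:,::-1])"
```

```text
t 9.32 jig xy [  -3.2 -127.5] z 24.0 toolyaw-jig deg -0.00 tilt 0.003 F [-0.2 -0.7 -0.9] w 0.1
tmpl jig [-1.2 13.4] yaw -0.0093 [153.5 214.4]
```

View pics/w6.png

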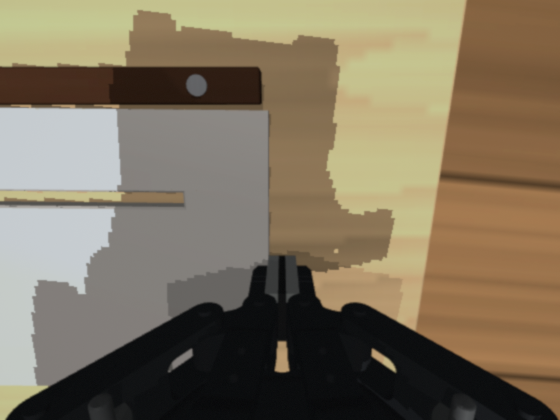

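The end gap is now about 7 px (2.5 mm), and a thin gap of about 1.5 mm has opened at the fence, so it may be starting to drop onto the tapers. Next is 2 mm more in y, then back off and look.

Emit:
drive_tool(increments=[{"tx":0,"ty":-0.001,"tz":0,"yaw":0,"hand":-1},{"tx":0,"ty":-0.001,"tz":0,"yaw":0,"hand":-1},{"tx":0,"ty":-0.0005,"tz":0,"yaw":0,"hand":-1},{"tx":0,"ty":0,"tz":0,"yaw":0,"hand":-1}])

```text
time_s: 9.93
eef_pos: [606.9, -81.4, 24.2]
tcp_rot: [-3.138, -0.144, 0.004]
force: [0.4, -1.8, -0.6]
gripper_width: 0.0
```

```bash
python3 -c "
from h import *
tcp()"
```

```text
t 9.93 jig xy [  -3.  -125.6] z 24.2 toolyaw-jig deg -0.03 tilt 0.002 F [ 0.4 -1.8 -0.6] w 0.0
```

Emit:
drive_tool(increments=[{"tx":0,"ty":0.03,"tz":0,"yaw":0,"hand":-1},{"tx":0,"ty":0,"tz":-0.06,"yaw":0,"hand":-1},{"tx":-0.045,"ty":-0.04,"tz":0,"yaw":0,"hand":-1},{"tx":-0.045,"ty":-0.04,"tz":0,"yaw":0,"hand":-1},{"tx":-0.045,"ty":-0.04,"tz":0,"yaw":0,"hand":-1}])

```text
time_s: 10.55
eef_pos: [463.1, -2.5, 85.0]
tcp_rot: [-3.137, -0.145, 0.002]
force: [0.8, 1.0, -0.5]
gripper_width: -0.2
```

Emit:
drive_tool(increments=[{"tx":0,"ty":-0.036,"tz":0,"yaw":0,"hand":-1},{"tx":0,"ty":0,"tz":0,"yaw":0,"hand":-1},{"tx":0,"ty":0,"tz":0,"yaw":0,"hand":-1}])

```text
time_s: 10.92
eef_pos: [461.6, 31.6, 84.7]
tcp_rot: [3.138, 0.145, -0.002]
force: [0.3, -0.1, 0.2]
gripper_width: 0.1
```

```bash
python3 -c "
from h import *
tcp(); tmpl(26); cv2.imwrite('pics/w7.png',cams.camera('wrist')[:,:,::-1])
m=cams.camera_model('wrist');M=lambda x,y,z: np.r_[SEAT+np.array([x*np.cos(YAW)-y*np.sin(YAW),x*np.sin(YAW)+y*np.cos(YAW)]),z]
for n,p in dict(pinL=M(-57,55,25),pinR=M(-57,-55,25),edgeSeatedL=M(-75,120,26),edgeSeatedR=M(-75,-120,26)).items(): print(n,proj(m,p).round(1))"
```

```text
t 10.93 jig xy [-137.2    0.3] z 84.7 toolyaw-jig deg -0.02 tilt 0.002 F [ 0.3 -0.1  0.2] w 0.1
tmpl jig [-0.3  0.1] yaw -0.0049 [154.2 246.6]
pinL [[189.3 107.6]]
pinR [[370.5 107.1]]
edgeSeatedL [[ 86.8 138.4]]
edgeSeatedR [[473.3 137.3]]
```

View pics/w7.png

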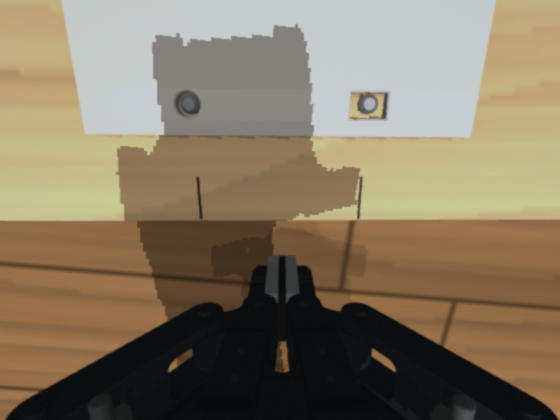

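Both pins now show inside their holes: the left at (188,103), the right at (369,103). To check it is fully down, I measure the edge heights and zoom in.

```bash
python3 -c "
from h import *
m=cams.camera_model('wrist');M=lambda x,y,z: np.r_[SEAT+np.array([x*np.cos(YAW)-y*np.sin(YAW),x*np.sin(YAW)+y*np.cos(YAW)]),z]
for z in (26,28,30,34): print(z,proj(m,[M(-75,120,z),M(-75,-120,z)]).round(1).tolist())
im=cv2.imread('pics/w7.png'); cv2.imwrite('pics/w7z.png',np.vstack([cv2.resize(im[75:165,a:a+200],None,fx=3.3,fy=3.3,interpolation=cv2.INTER_CUBIC) for a in (75,300)]))"
```

```text
26 [[86.8, 138.4], [473.3, 137.3]]
28 [[84.9, 138.7], [475.2, 137.5]]
30 [[83.0, 139.0], [477.1, 137.8]]
34 [[78.9, 139.5], [481.1, 138.3]]
```

View pics/w7z.png

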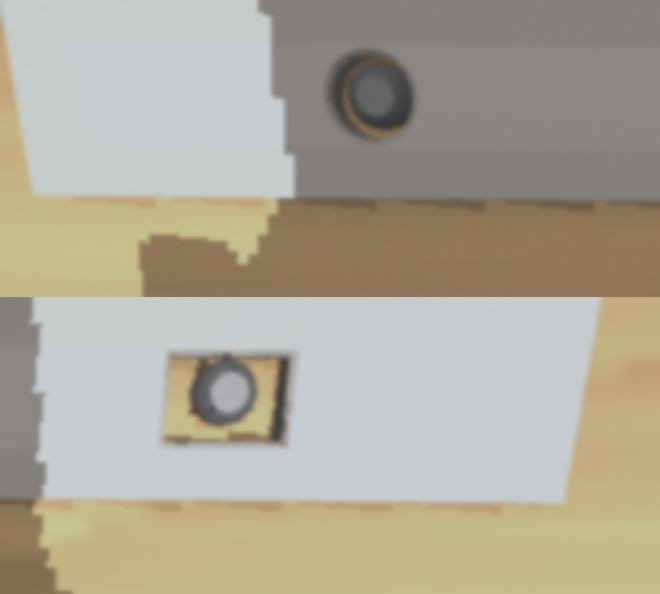

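Corner spacing is 385.3 px against 386.5 predicted for a top face at z=26, so the plate reads as flat and about 1 mm left within the clearance. I'll probe both robot-side corners lightly from above to confirm the height.

Emit:
drive_tool(increments=[{"tx":0.035,"ty":-0.045,"tz":0,"yaw":0,"hand":-1},{"tx":0.032,"ty":-0.045,"tz":0,"yaw":0,"hand":-1},{"tx":0,"ty":0,"tz":0.04,"yaw":0,"hand":-1},{"tx":0,"ty":0,"tz":0.014,"yaw":0,"hand":-1},{"tx":0,"ty":0,"tz":0,"yaw":0,"hand":-1}])

```text
time_s: 11.65
eef_pos: [518.3, 125.6, 29.5]
tcp_rot: [3.137, 0.141, -0.009]
force: [0.5, 0.3, -0.5]
gripper_width: 0.2
```

Emit:
drive_tool(increments=[{"tx":0,"ty":0,"tz":0.002,"yaw":0,"hand":-1},{"tx":0,"ty":0,"tz":0.001,"yaw":0,"hand":-1},{"tx":0,"ty":0,"tz":0.001,"yaw":0,"hand":-1},{"tx":0,"ty":0,"tz":0,"yaw":0,"hand":-1}])

```text
time_s: 12.15
eef_pos: [519.5, 127.5, 26.7]
tcp_rot: [-3.138, -0.144, 0.003]
force: [-0.6, -0.1, 0.2]
gripper_width: -0.0
```

Emit:
drive_tool(increments=[{"tx":0,"ty":0,"tz":0.001,"yaw":0,"hand":-1},{"tx":0,"ty":0,"tz":0.001,"yaw":0,"hand":-1},{"tx":0,"ty":0,"tz":0,"yaw":0,"hand":-1}])

```text
time_s: 12.52
eef_pos: [519.6, 127.6, 26.0]
tcp_rot: [-3.138, -0.145, 0.002]
force: [-2.5, -0.8, 15.8]
gripper_width: 0.1
```

Emit:
drive_tool(increments=[{"tx":0,"ty":0,"tz":-0.015,"yaw":0,"hand":-1},{"tx":0,"ty":0.06,"tz":0,"yaw":0,"hand":-1},{"tx":0,"ty":0.06,"tz":0,"yaw":0,"hand":-1},{"tx":0,"ty":0.05,"tz":0,"yaw":0,"hand":-1},{"tx":0,"ty":0,"tz":0.012,"yaw":0,"hand":-1}])

```text
time_s: 13.15
eef_pos: [536.0, -48.2, 28.3]
tcp_rot: [3.135, 0.13, 0.0]
force: [-0.5, 0.6, -0.7]
gripper_width: -0.2
```

Emit:
drive_tool(increments=[{"tx":0,"ty":0,"tz":0.002,"yaw":0,"hand":-1},{"tx":0,"ty":0,"tz":0.001,"yaw":0,"hand":-1},{"tx":0,"ty":0,"tz":0,"yaw":0,"hand":-1}])

```text
time_s: 13.52
eef_pos: [535.0, -44.5, 26.1]
tcp_rot: [3.134, 0.143, -0.003]
force: [-2.3, -9.1, 14.5]
gripper_width: -0.1
```

Both corners stop the fingers at z = 26.0 and 26.1 mm, at about 15 N, so the plate is flat on the board. Now retreat up and back.

Emit:
drive_tool(increments=[{"tx":0,"ty":0,"tz":-0.06,"yaw":0,"hand":-1},{"tx":0,"ty":0,"tz":-0.06,"yaw":0,"hand":-1},{"tx":-0.04,"ty":0.04,"tz":0,"yaw":0,"hand":-1},{"tx":-0.03,"ty":0.05,"tz":0,"yaw":0,"hand":-1},{"tx":0,"ty":0.05,"tz":0,"yaw":0,"hand":-1}])

```text
time_s: 14.15
eef_pos: [476.3, -186.6, 144.9]
tcp_rot: [-3.137, -0.149, 0.007]
force: [1.0, 0.2, 0.2]
gripper_width: 0.1
```

Emit:
drive_tool(increments=[{"tx":0,"ty":0.05,"tz":0,"yaw":0,"hand":-1},{"tx":0,"ty":0,"tz":0,"yaw":0,"hand":-1},{"tx":0,"ty":0,"tz":0,"yaw":0,"hand":-1},{"tx":0,"ty":0,"tz":0,"yaw":0,"hand":-1}])

```text
time_s: 14.65
eef_pos: [483.4, -234.8, 144.5]
tcp_rot: [-3.137, -0.15, 0.004]
force: [-0.7, -0.4, 0.4]
gripper_width: 0.2
```

```bash
python3 -c "
from h import *
tcp(); im=tmpl(26); cv2.imwrite('pics/end.png',cv2.resize(im[130:270,100:500],(800,280),interpolation=cv2.INTER_CUBIC)[:,:,::-1])
a=cv2.imread('pics/top0.png')[:,:,::-1]; d=np.abs(a.astype(int)-im).max(2)
for n,(u,v,r) in dict(weight=(254,158,6),spool=(112,217,16),scissors=(459,232,20)).items(): print(n,d[v-r:v+r,u-r:u+r].mean().round(2))"
```

```text
t 14.65 jig xy [-140.2 -267. ] z 144.5 toolyaw-jig deg 0.18 tilt 0.003 F [-0.7 -0.4  0.4] w 0.2
tmpl jig [-1.   0.4] yaw -0.0081 [155.  247.3]
weight 5.43
spool 4.19
scissors 4.57
```

View pics/end.png

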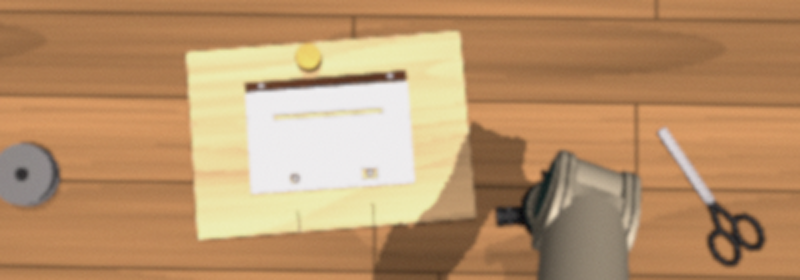

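The template is seated along the fence with its pins in the holes. The bystanders are where they were, and the arm is clear at z = 145 with no force.

```bash
python3 -c "
from cell import arm
arm.sign_off()"
```

```text
the job is handed in; nothing more can be done
```

The template is seated on the jig, and I handed the job in at about 14.7 s of the 51 s allowed. With the fingers shut, I pushed its robot-side edge against the fence, first at the middle and then at the left to square it. Then I pushed its right end about 28 mm along the fence until it dropped over the pins.

Last checks:
- **Holes:** in the close wrist view both pins stood inside their holes.
- **Flatness:** pressing lightly near both robot-side corners stopped the fingers at z = 26.0 and 26.1 mm, against 26 mm expected for a flat plate.
- **Position:** the final top view put the template about 1 mm from the seat and turned -0.008 rad, within the limits of 4 mm and 0.03 rad. That fit read the plate 5–7 mm too large, so it is good to only 1–2 mm.
- **Bystanders:** the weight, spool and scissors look unmoved. I compared the pictures before and after but did not measure their positions exactly.
- **Arm:** it ended clear of everything, with no contact force.

No check failed. My first two move calls were refused as invalid input and moved nothing; they went through once each row gave every field.

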